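# Lower the guard and switch on the bench dough sheeter

### The job

Get the bench dough sheeter running: gently lower its raised wire guard until it lies fully down over the rolls, and only then turn the rotary switch on the sloping panel clockwise by one click, so that its pointer comes to rest at the single stroke (slow) and not beyond. Then let go, and leave the rolling pin, dredger and jar where they are.

Things in the scene. Friction and masses are not known exactly. Their poses are not given: they have to be found in the camera images.
- sheeter: dough sheeter, fixed: base 300 (x) by 440 mm (y), 190 mm tall. Origin: table level, centre of the base; x away from the operator (its front faces -x), z up. White motor housing at y -220 to -32 mm, 170 mm tall, sloping panel at its front; rolls between steel cheeks at y -32 to 220 mm; infeed bed, top at z 112 mm, at x -163 to -36 mm. Round roll-gap knob on the +y side: fixed
- guard (a joint): hinge of the wire guard, rad: 0 = fully down on the cheeks (hard stop), grows as it opens, at most 1.5. It starts raised, at 0.8 to 1.25. The hinge is stiff (0.6 N m of friction): the guard stays wherever it is left and takes 1 to 6 N at the grip bar to move
- guard_grip (a point): middle of the guard's round grip bar: 14 mm thick, 120 mm long, parallel to the sheeter's y, carried 45 mm before the grid's front edge by two 8 mm rods at its ends; 160 mm from the hinge. With the guard down it is at (-138, 94, 162) mm of the sheeter's frame, 50 mm above the infeed bed. Site axes turn with the guard
- guard_hinge (a point): middle of the guard's hinge axis, at (20, 94, 190) mm of the sheeter's frame; the axis is parallel to the sheeter's y. From it the guard reaches to the front: at joint value q the line to the grip bar rises at q - 0.175 rad above level
- switch (a joint): rotary switch, rad, grows clockwise as seen facing the panel. Detents at 0 (off: round spot, 10 o'clock), 1.047 (slow: single stroke, 12 o'clock = straight up the slope), 2.094 (fast: double stroke, 2 o'clock). Starts at off. About 0.25 N m to leave off; past 0.52 it is pulled on to the single stroke, past 1.57 to the double stroke. Let go, it rests within 0.06 of a detent
- switch_grip (a point): on the switch's axis inside its black grip bar, 31 mm out from the panel, 16 mm below the bar's top. Axes turn with the switch: z out of the panel, x along the pointer. The bar is 16 mm wide, runs along x from -29 mm to the pointer's tip at 44 mm (last 17 mm 10 mm wide) and stands 36 mm proud of a 60 mm round skirt on a 136 mm square plate
- rolling_pin: bystander: wooden rolling pin lying on the table, 410 mm long, 56 mm thick; origin under its middle, x along it
- dredger: bystander: aluminium flour dredger standing on the table, 76 mm across, 127 mm tall; origin under its middle
- jar: bystander: closed glass jar standing on the table, 70 mm across, 110 mm tall; origin under its middle
- panel (a point): point of the sloping control panel where the switch's axis leaves it, at (-40, -125, 118.5) mm of the sheeter's frame; axes as the sheeter's. The panel slopes at 30 degrees, from z 55 mm at x -150 mm up to z 170 mm at x 50 mm; its outward normal, the switch's axis, is (-0.5, 0, 0.866) in these axes

How it is judged:
By the outcome, as a careful person would: the job done as asked, in the order asked, and still so for the second after the job is handed in, with the robot touching nothing.
It also fails if it takes over 45 s, if anything falls off the work surface, if the arm or the gripper's body presses on something with over 40 N, if the wrist force passes 120 N, or if a joint passes its speed limit or range.

### The arm

A 6-joint arm with a two-finger parallel gripper is mounted at the origin on the work surface. World frame = base frame: x ahead of the robot, y to its left, z up, the work surface at z = 0. Lengths are in mm, angles in rad, forces in N, time in s.
With the tool pointing down it reaches from about 275 to 1000 mm from the base axis. Payload 8.4 kg.
Tool frame: the origin (TCP) lies midway between the tips of the shut fingers; the grasp point (between the pads) lies 19 mm behind it; z points along the fingers, y is the line along which they close (so a half turn about z gives the same grasp; the last joint's range is limited). The gripper opens to 85 mm and grips with 20 to 120 N. Pads are 22 mm wide; open, the fingers measure 114 mm over their backs; the gripper's body (76 mm by 85 mm) begins 54 mm behind the grasp point. The pads swing forward as they close: fully open they stand 13 mm farther back than shut.
Start: joints at [-1.279, 0.353, 1.633, -0, 1.155, -0.002], TCP at [180.993, -598.222, 231.281] pointing down, gripper open.
Joint ranges: [-2.63, 2.63], [-0.92, 2.1], [0.06, 2.66], [-1.3, 4.44], [0, 2.69], [-3.02, 3.02]. Speed limits (rad/s): [2.22, 2.22, 2.79, 3.14, 3.14, 3.14].

### API

Orientations are given as [roll, pitch, yaw] about the fixed x, y, z axes, in that order (R = Rz(yaw) Ry(pitch) Rx(roll)).
In Python, from rig import r, imaging gives the robot as it stands. The module is installed in compiled form; this text tells all that it offers.
- The arm moves only by the tool arm_command, never from a script. Its argument "deltas" is a list of rows, each an object of numbers: "hand": the finger opening in mm, from 0 to 85.4; "tx", "ty", "tz": the shift along the tool's x, y, z in mm; "wx", "wy", "wz": the turn, a rotation vector about the tool's x, y, z in rad. A call has 1 to 8 rows; each row shifts and turns the commanded pose from where the row before left it, along the tool's axes as they then stand; what a row does not reach is not made up. A row lasts 1/8 s, in which the tool goes at most 62.5 mm and 10.7 degrees, less where a joint would pass 70% of its speed; a pose out of reach is approached as far as the arm can. A call with a gripper value outside its range is refused whole. The fingers move at their own pace and stop on an object; "squeeze" is the grip in N (left out, the last holds). Time passes only in rows, so rows that do not move let the fingers close. It gives the time, the measured TCP pose, the force, the opening and the grip force at its end, in the units of the state.
- r.sense(): the state, without advancing time (a new reading comes with each control period).
- imaging.grab_frame(name): name is "side" or "top"; returns a dict with "image" (384x512x3 uint8, red, green, blue), "mtx" (3x3 intrinsics, pixels), "world_to_cam" (4x4, takes a point from world to camera coordinates). Camera axes: x right, y up, looking along -z (the intrinsics and any distortion apply to the point x, -y, -z); pixel columns grow to the right and rows downward; lengths in mm; the calibration is good to about 2 mm. A picture is of the moment at which its call begins. There is no depth.
- r.sign_off(): hands the job in; it is judged then, once.
The state is a dict: "clock": time; "qpos": joint angles; "qvel": joint speeds; "joint_efforts": joint torques, N m; "eef_pos": TCP position; "tcp_rot": TCP orientation; "contact_force": force on the tool from outside, world axes, zero at the start; "wrist_torque": the same for the moment, N m; "opening": opening from 0.0 (shut) to 1.0 (fully open); "grasp_force": force on a finger pad.
Only numpy, scipy, OpenCV 4.12 (cv2) and the standard library are available. Lean on these libraries where they do the work, as an engineer would, in place of code of your own. Each camera call takes 0.05 s, during which the arm holds its last target. There are 200 camera calls.

## Working session

There is one attempt and no reset: what is moved stays moved. The work goes in short steps, Python scripts to look and compute and a tool call to move; the robot and the scene stay as the last step left them, time stands still between calls to the robot, and variables do not carry over. Pictures are saved under pics/ and viewed, at most 10 in all, crops included, and the job is handed in when it is done.

Besides the shell and the picture viewer there is one more tool, called after ">>>" as name(argument=value, ...) on one line, values as JSON. arm_command: Moves the arm, as the interface text tells. Its arguments: {"type":"object","properties":{"deltas":{"type":"array"},"squeeze":{"type":"number"}},"required":["deltas"]}

```bash
mkdir -p pics
python3 - <<'E'
from rig import r, imaging
import cv2,pickle
d={}
for n in("side","top"):
    f=imaging.grab_frame(n); d[n]=f
    cv2.imwrite(f"pics/{n}0.png",cv2.resize(f["image"][:,:,::-1],(800,600),interpolation=cv2.INTER_CUBIC))
    print(n,f.keys(),f["mtx"],f["world_to_cam"].round(3))
pickle.dump(d,open("f0.pkl","wb"))
print(r.sense())
E
```

```text
side dict_keys(['image', 'mtx', 'world_to_cam']) [[444.34599413   0.         260.99561466]
 [  0.         444.34599413 187.22514534]
 [  0.           0.           1.        ]] [[-7.670000e-01  6.410000e-01 -1.700000e-02  4.341870e+02]
 [-4.330000e-01 -4.990000e-01  7.510000e-01  1.536040e+02]
 [ 4.730000e-01  5.830000e-01  6.600000e-01 -1.562562e+03]
 [ 0.000000e+00  0.000000e+00  0.000000e+00  1.000000e+00]]
top dict_keys(['image', 'mtx', 'world_to_cam']) [[486.80926879   0.         248.53823468]
 [  0.         486.80926879 191.43348318]
 [  0.           0.           1.        ]] [[ 2.100000e-02 -1.000000e+00  1.700000e-02  7.473000e+00]
 [ 9.940000e-01  2.200000e-02  1.110000e-01 -5.828000e+02]
 [-1.110000e-01  1.400000e-02  9.940000e-01 -1.404599e+03]
 [ 0.000000e+00  0.000000e+00  0.000000e+00  1.000000e+00]]
{'clock': 0.1, 'qpos': array([-1.27941085e+00,  3.53599438e-01,  1.63406691e+00, -3.52990757e-05,
        1.15517999e+00, -2.38740029e-03]), 'qvel': array([ 0.00095868,  0.00040717, -0.00197702,  0.00078407,  0.00059596,
       -0.00210361]), 'joint_efforts': array([-2.73701580e-04, -6.06360197e+01, -3.42821324e+01,  1.42242305e-05,
        3.88898305e-03, -3.75303458e-06]), 'eef_pos': array([ 180.85296046, -597.81657762,  230.62085311]), 'tcp_rot': array([-3.14033889e+00,  2.92829398e-05,  2.93787168e-01]), 'contact_force': array([-0.35510513,  0.57630099,  0.85432189]), 'wrist_torque': array([ 0.03083864, -0.01737319, -0.03232878]), 'grasp_force': 0.0, 'opening': 0.9959470692260691}
```

View pics/side0.png

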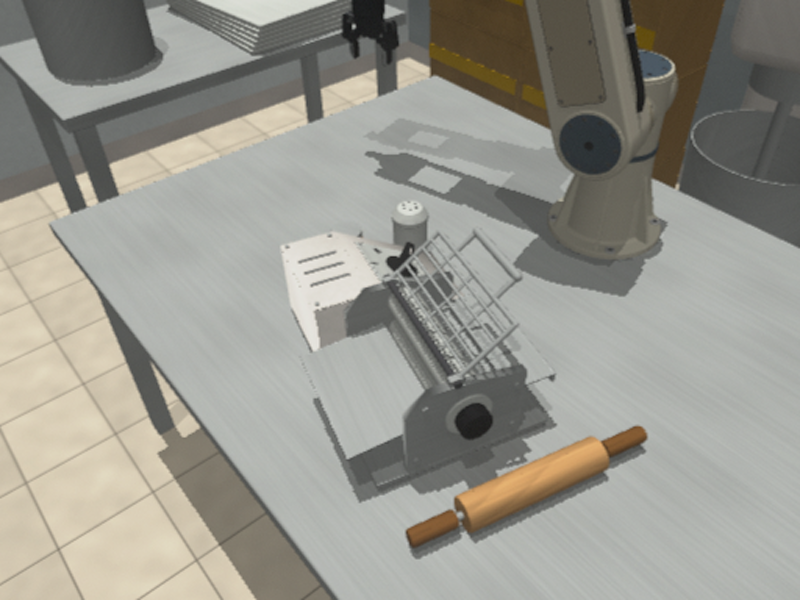

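View pics/top0.png

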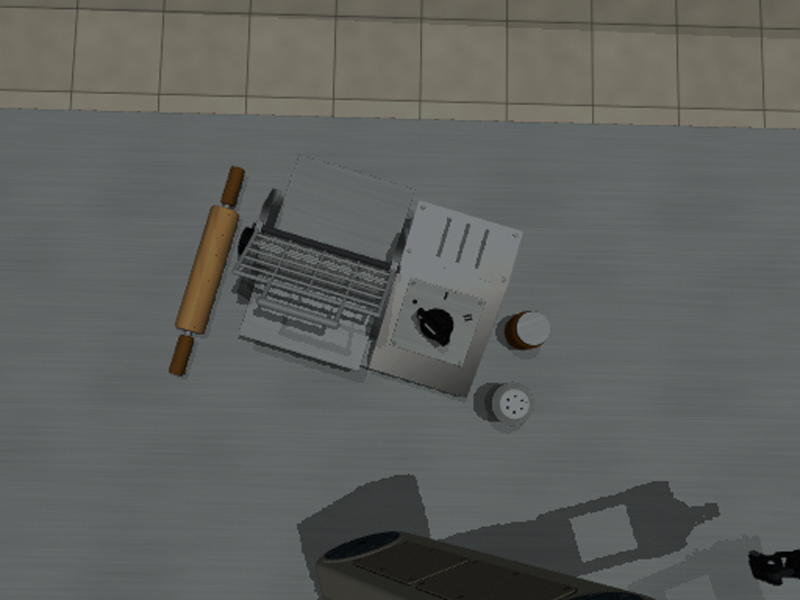

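The side view shows the guard raised, with its grip bar at about (475,233)–(519,277). The top view shows the housing corners at (418,202), (522,233), (465,397) and (370,368), and the switch at (435,325) with its pointer at 10 o'clock. The jar is at (528,330) and the dredger at (513,403).

```bash
cat > h.py <<'E'
import numpy as np,pickle
from scipy.spatial.transform import Rotation as Ro
def ray(f,px,s=800/512):
    u=np.array(px)/s; K=f["mtx"]; W=f["world_to_cam"]
    d=np.array([(u[0]-K[0,2])/K[0,0],-(u[1]-K[1,2])/K[1,1],-1])
    R=W[:3,:3]; return -R.T@W[:3,3],R.T@d
def onz(f,px,z):
    o,d=ray(f,px); return o+d*(z-o[2])/d[2]
def proj(f,p):
    c=f["world_to_cam"]@np.r_[p,1]; K=f["mtx"]
    return (800/512)*np.array([K[0,0]*c[0]/-c[2]+K[0,2],K[1,1]*-c[1]/-c[2]+K[1,2]])
E
python3 - <<'E'
from h import *
d=pickle.load(open("f0.pkl","rb")); t=d["top"]; s=d["side"]
obj=np.array([[150,-32,170],[150,-220,170],[-150,-220,55],[-150,-32,55],[-40,-125,118.5+0]],float)
px=[(418,202),(522,233),(465,397),(370,368)]
P=np.array([onz(t,p,o[2])for p,o in zip(px,obj)])
A=obj[:4,:2]; a=A-A.mean(0); b=P[:,:2]-P[:,:2].mean(0)
yaw=np.arctan2((a[:,0]*b[:,1]-a[:,1]*b[:,0]).sum(),(a*b).sum())
R=Ro.from_euler('z',yaw).as_matrix(); T=np.r_[P[:,:2].mean(0)-R[:2,:2]@A.mean(0),0]
print("yaw",yaw,"T",T); print((A@R[:2,:2].T+T[:2]-P[:,:2]).round(1))
for n,o in dict(knobtop=[-40-.5*47,-125,118.5+.866*47],plate=[-40,-125,118.5],hinge=[20,94,190]).items():
    p=R@o+T; print(n,p.round(1),proj(t,p).round(),proj(s,p).round())
# grip: intersect side ray of bar ends with sheeter planes y=34,154
for p,y in(((475,233),34),((519,277),154),((497,255),94)):
    o,dd=ray(s,p); o=R.T@(o-T); dd=R.T@dd; x=o+dd*(y-o[1])/dd[1]
    v=x-[20,y,190]; print("grip",x.round(1),"r",np.hypot(v[0],v[2]),"q",np.arctan2(v[2],-v[0])+.175)
    w=R@x+T; print(w.round(1),proj(t,w).round())
print("jar",onz(t,(528,330),110),"dred",onz(t,(513,403),127))
np.savez("pose.npz",yaw=yaw,T=T)
E
```

```text
yaw -0.27290472036484364 T [603.69620421  45.10976615   0.        ]
[[ 2.  -0.3]
 [ 1.5 -0.6]
 [-2.4 -2.3]
 [-1.1  3.2]]
knobtop [508.9 -58.1 159.2] [434. 335.] [410. 247.]
plate [531.5 -64.5 118.5] [436. 323.] [399. 268.]
hinge [648.3 130.2 190. ] [326. 249.] [419. 325.]
grip [-103.5   34.   284.2] r 155.3436914590582 q 0.8262995027492659
[513.1 105.8 284.2] [335. 324.]
grip [-109.6  154.   284.5] r 160.4497514036729 q 0.8050194391552186
[539.6 223.  284.5] [260. 306.]
grip [-108.2   94.   282.2] r 157.9189191842084 q 0.7981477255254297
[524.8 164.8 282.2] [297. 316.]
jar [ 524.02570758 -229.02252456  110.        ] dred [ 394.76527822 -199.46085596  127.        ]
```

>>> arm_command(deltas=[{"tz": -32,"tx": 34.3,"ty": -39.4,"hand": 0},{"tz": -32,"tx": 34.3,"ty": -39.4},{"tz": -32,"tx": 34.3,"ty": -39.4},{"tz": -32,"tx": 34.3,"ty": -39.4},{"tx": 34.3,"ty": -39.4},{"tx": 34.3,"ty": -39.4},{"tx": 34.3,"ty": -39.4},{"tx": 34.3,"ty": -39.4}], squeeze=30)

```text
schema error: expected keys hand, tx, ty, tz, wx, wy, wz
```

>>> arm_command(deltas=[{"tx": 34.3,"ty": -39.4,"hand": 0},{"tx": 34.3,"ty": -39.4},{"tx": 34.3,"ty": -39.4},{"tx": 34.3,"ty": -39.4},{"tx": 34.3,"ty": -39.4},{"tx": 34.3,"ty": -39.4},{"tx": 34.3,"ty": -39.4},{"tx": 34.3,"ty": -39.4}])

```text
schema error: expected keys hand, tx, ty, tz, wx, wy, wz
```

>>> arm_command(deltas=[{"wz": -0.167},{"wz": -0.167},{"wz": -0.167},{"wz": -0.167},{"wz": -0.167},{"wz": -0.167},{},{}])

```text
schema error: expected keys hand, tx, ty, tz, wx, wy, wz
```

All keys are required in every row.

>>> arm_command(deltas=[{"hand": 0,"tx": 34.3,"ty": -39.4,"tz": -32,"wx": 0,"wy": 0,"wz": 0},{"hand": 0,"tx": 34.3,"ty": -39.4,"tz": -32,"wx": 0,"wy": 0,"wz": 0},{"hand": 0,"tx": 34.3,"ty": -39.4,"tz": -32,"wx": 0,"wy": 0,"wz": 0},{"hand": 0,"tx": 34.3,"ty": -39.4,"tz": -32,"wx": 0,"wy": 0,"wz": 0},{"hand": 0,"tx": 34.3,"ty": -39.4,"tz": 0,"wx": 0,"wy": 0,"wz": 0},{"hand": 0,"tx": 34.3,"ty": -39.4,"tz": 0,"wx": 0,"wy": 0,"wz": 0},{"hand": 0,"tx": 34.3,"ty": -39.4,"tz": 0,"wx": 0,"wy": 0,"wz": 0},{"hand": 0,"tx": 34.3,"ty": -39.4,"tz": 0,"wx": 0,"wy": 0,"wz": 0}], squeeze=30)

```text
clock: 1.1
eef_pos: [352.6, -215.4, 359.2]
tcp_rot: [-3.142, -0.0, 0.293]
contact_force: [0.9, -0.1, -0.9]
opening: 0.002
grasp_force: 0.0
```

>>> arm_command(deltas=[{"hand": 0,"tx": 34.3,"ty": -39.4,"tz": 0,"wx": 0,"wy": 0,"wz": 0},{"hand": 0,"tx": 34.3,"ty": -39.4,"tz": 0,"wx": 0,"wy": 0,"wz": 0},{"hand": 0,"tx": 34.3,"ty": -39.4,"tz": 0,"wx": 0,"wy": 0,"wz": 0},{"hand": 0,"tx": 34.3,"ty": -39.4,"tz": 0,"wx": 0,"wy": 0,"wz": 0},{"hand": 0,"tx": 34.3,"ty": -39.4,"tz": 0,"wx": 0,"wy": 0,"wz": 0},{"hand": 0,"tx": 34.3,"ty": -39.4,"tz": 0,"wx": 0,"wy": 0,"wz": 0},{"hand": 0,"tx": 34.3,"ty": -39.4,"tz": 0,"wx": 0,"wy": 0,"wz": 0},{"hand": 0,"tx": 34.3,"ty": -39.4,"tz": 0,"wx": 0,"wy": 0,"wz": 0}])

```text
clock: 2.1
eef_pos: [524.0, 165.8, 359.0]
tcp_rot: [3.141, 0.0, 0.294]
contact_force: [0.7, -0.2, -0.0]
opening: -0.0
grasp_force: 0.0
```

>>> arm_command(deltas=[{"hand": 0,"tx": 0,"ty": 0,"tz": 0,"wx": 0,"wy": 0,"wz": -0.167},{"hand": 0,"tx": 0,"ty": 0,"tz": 0,"wx": 0,"wy": 0,"wz": -0.167},{"hand": 0,"tx": 0,"ty": 0,"tz": 0,"wx": 0,"wy": 0,"wz": -0.167},{"hand": 0,"tx": 0,"ty": 0,"tz": 0,"wx": 0,"wy": 0,"wz": -0.167},{"hand": 0,"tx": 0,"ty": 0,"tz": 0,"wx": 0,"wy": 0,"wz": -0.167},{"hand": 0,"tx": 0,"ty": 0,"tz": 0,"wx": 0,"wy": 0,"wz": -0.167},{"hand": 0,"tx": 0,"ty": 0,"tz": 0,"wx": 0,"wy": 0,"wz": 0}])

```text
clock: 2.98
eef_pos: [523.5, 164.0, 359.0]
tcp_rot: [-3.141, 0.0, 1.295]
contact_force: [0.1, 0.2, -0.1]
opening: -0.001
grasp_force: 0.0
```

>>> arm_command(deltas=[{"hand": 0,"tx": 0,"ty": 0,"tz": 28,"wx": 0,"wy": 0,"wz": 0},{"hand": 0,"tx": 0,"ty": 0,"tz": 24,"wx": 0,"wy": 0,"wz": 0},{"hand": 0,"tx": 0,"ty": 0,"tz": 4,"wx": 0,"wy": 0,"wz": 0},{"hand": 0,"tx": 0,"ty": 0,"tz": 3,"wx": 0,"wy": 0,"wz": 0},{"hand": 0,"tx": 0,"ty": 0,"tz": 3,"wx": 0,"wy": 0,"wz": 0},{"hand": 0,"tx": 0,"ty": 0,"tz": 3,"wx": 0,"wy": 0,"wz": 0},{"hand": 0,"tx": 0,"ty": 0,"tz": 3,"wx": 0,"wy": 0,"wz": 0},{"hand": 0,"tx": 0,"ty": 0,"tz": 3,"wx": 0,"wy": 0,"wz": 0}])

```text
clock: 3.98
eef_pos: [522.6, 164.7, 289.3]
tcp_rot: [-3.14, -0.001, 1.295]
contact_force: [-7.7, 2.1, 9.1]
opening: 0.002
grasp_force: 4.5
```

Run:
```python
from rig import r, imaging
import cv2
from h import *
f=imaging.grab_frame("side"); im=f["image"][:,:,::-1]
c=im[90:260,170:390]; cv2.imwrite("pics/s1.png",cv2.resize(c,None,fx=3.5,fy=3.5,interpolation=cv2.INTER_CUBIC))
s=r.sense(); print(s["eef_pos"],s["contact_force"],(np.array(proj(f,s["eef_pos"]))/1.5625-[170,90])*3.5)
```

```text
[522.63810174 164.71513062 288.88639938] [-5.6715732   2.59615754  7.53761734] [521.18536441 246.8063407 ]
```

View pics/s1.png

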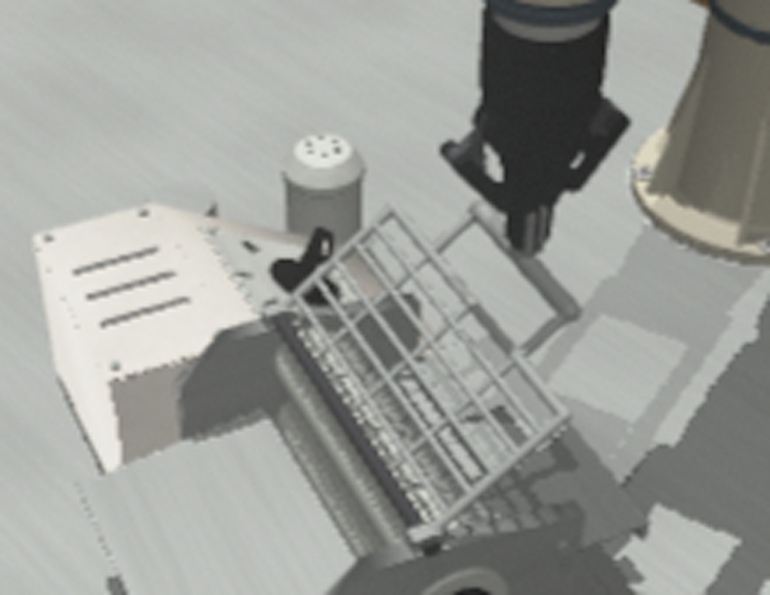

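The tip rests on the middle of the grip bar at about (521,247). I'll push it down along the arc.

>>> arm_command(deltas=[{"hand": 0,"tx": 0,"ty": 1,"tz": 2,"wx": 0,"wy": 0,"wz": 0},{"hand": 0,"tx": 0,"ty": 0,"tz": 4,"wx": 0,"wy": 0,"wz": 0},{"hand": 0,"tx": 0,"ty": -2,"tz": 4,"wx": 0,"wy": 0,"wz": 0},{"hand": 0,"tx": 0,"ty": -2,"tz": 4,"wx": 0,"wy": 0,"wz": 0},{"hand": 0,"tx": 0,"ty": -2,"tz": 4,"wx": 0,"wy": 0,"wz": 0},{"hand": 0,"tx": 0,"ty": -2,"tz": 4,"wx": 0,"wy": 0,"wz": 0}])

```text
clock: 4.78
eef_pos: [516.6, 166.4, 266.8]
tcp_rot: [-3.141, -0.001, 1.295]
contact_force: [-4.4, 1.6, 5.9]
opening: 0.001
grasp_force: 2.5
```

>>> arm_command(deltas=[{"hand": 0,"tx": 0,"ty": -3,"tz": 4.5,"wx": 0,"wy": 0,"wz": 0},{"hand": 0,"tx": 0,"ty": -3,"tz": 4.5,"wx": 0,"wy": 0,"wz": 0},{"hand": 0,"tx": 0,"ty": -3,"tz": 4.5,"wx": 0,"wy": 0,"wz": 0},{"hand": 0,"tx": 0,"ty": -2,"tz": 4.5,"wx": 0,"wy": 0,"wz": 0},{"hand": 0,"tx": 0,"ty": -2,"tz": 4.5,"wx": 0,"wy": 0,"wz": 0},{"hand": 0,"tx": 0,"ty": -2,"tz": 4.5,"wx": 0,"wy": 0,"wz": 0},{"hand": 0,"tx": 0,"ty": -1,"tz": 4.5,"wx": 0,"wy": 0,"wz": 0},{"hand": 0,"tx": 0,"ty": -1,"tz": 4.5,"wx": 0,"wy": 0,"wz": 0}])

```text
clock: 5.78
eef_pos: [500.1, 170.7, 229.9]
tcp_rot: [-3.141, 0.0, 1.296]
contact_force: [-1.5, 0.4, 2.4]
opening: -0.0
grasp_force: 1.4
```

>>> arm_command(deltas=[{"hand": 0,"tx": 0,"ty": -1,"tz": 4.5,"wx": 0,"wy": 0,"wz": 0},{"hand": 0,"tx": 0,"ty": -1,"tz": 4.5,"wx": 0,"wy": 0,"wz": 0},{"hand": 0,"tx": 0,"ty": 0,"tz": 4.5,"wx": 0,"wy": 0,"wz": 0},{"hand": 0,"tx": 0,"ty": 0,"tz": 4.5,"wx": 0,"wy": 0,"wz": 0},{"hand": 0,"tx": 0,"ty": 0,"tz": 4.5,"wx": 0,"wy": 0,"wz": 0},{"hand": 0,"tx": 0,"ty": 0,"tz": 4.5,"wx": 0,"wy": 0,"wz": 0},{"hand": 0,"tx": 0,"ty": 0,"tz": 4,"wx": 0,"wy": 0,"wz": 0}])

```text
clock: 6.65
eef_pos: [498.7, 171.1, 199.0]
tcp_rot: [-3.142, 0.0, 1.296]
contact_force: [-1.7, 0.2, 1.5]
opening: -0.003
grasp_force: 1.1
```

>>> arm_command(deltas=[{"hand": 0,"tx": 0,"ty": 0,"tz": 4,"wx": 0,"wy": 0,"wz": 0},{"hand": 0,"tx": 0,"ty": 0,"tz": 4,"wx": 0,"wy": 0,"wz": 0},{"hand": 0,"tx": 0,"ty": 0,"tz": 4,"wx": 0,"wy": 0,"wz": 0},{"hand": 0,"tx": 0,"ty": 0,"tz": 4,"wx": 0,"wy": 0,"wz": 0},{"hand": 0,"tx": 0,"ty": 0,"tz": 3,"wx": 0,"wy": 0,"wz": 0}])

```text
clock: 7.28
eef_pos: [498.9, 171.1, 180.1]
tcp_rot: [3.141, -0.0, 1.296]
contact_force: [-1.1, 0.2, 2.3]
opening: 0.002
grasp_force: 1.1
```

>>> arm_command(deltas=[{"hand": 0,"tx": 0,"ty": 0,"tz": 2,"wx": 0,"wy": 0,"wz": 0},{"hand": 0,"tx": 0,"ty": 0,"tz": 2,"wx": 0,"wy": 0,"wz": 0},{"hand": 0,"tx": 0,"ty": 0,"tz": 2,"wx": 0,"wy": 0,"wz": 0}])

```text
clock: 7.65
eef_pos: [499.2, 171.1, 174.4]
tcp_rot: [3.141, -0.0, 1.296]
contact_force: [0.9, -0.6, 1.4]
opening: -0.0
grasp_force: 1.2
```

Run:
```python
from rig import r, imaging
import cv2
from h import *
f=imaging.grab_frame("side"); im=f["image"][:,:,::-1]
c=im[90:260,170:390]; cv2.imwrite("pics/s2.png",cv2.resize(c,None,fx=3.5,fy=3.5,interpolation=cv2.INTER_CUBIC))
s=r.sense(); print(s["eef_pos"],s["contact_force"],(np.array(proj(f,s["eef_pos"]))/1.5625-[170,90])*3.5)
z=np.load("pose.npz");R=Ro.from_euler('z',float(z["yaw"])).as_matrix()
for p in([-138,34,162],[-138,154,162]): print((np.array(proj(f,R@p+z["T"]))/1.5625-[170,90])*3.5)
```

```text
[499.09803309 171.13517532 174.16109243] [ 1.9693859  -1.02790147  2.49207901] [539.73519986 364.48732435]
[502.01125832 327.11503478]
[587.14536496 429.40043814]
```

View pics/s2.png

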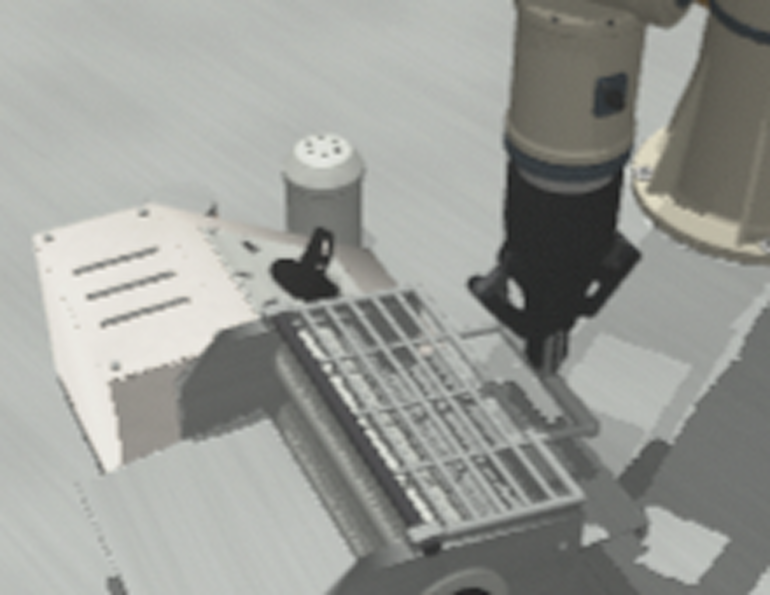

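The bar, with ends at about (498,328) and (597,430), is almost down and the tip is on it at (545,365). I'll press on in small steps until the stop.

>>> arm_command(deltas=[{"hand": 0,"tx": 0,"ty": 0,"tz": 2,"wx": 0,"wy": 0,"wz": 0},{"hand": 0,"tx": 0,"ty": 0,"tz": 2,"wx": 0,"wy": 0,"wz": 0},{"hand": 0,"tx": 0,"ty": 0,"tz": 1,"wx": 0,"wy": 0,"wz": 0}])

```text
clock: 8.07
eef_pos: [498.9, 171.3, 169.2]
tcp_rot: [3.141, -0.0, 1.296]
contact_force: [1.4, -0.6, 1.9]
opening: 0.001
grasp_force: 1.2
```

>>> arm_command(deltas=[{"hand": 0,"tx": 0,"ty": 0,"tz": 1,"wx": 0,"wy": 0,"wz": 0},{"hand": 0,"tx": 0,"ty": 0,"tz": 1,"wx": 0,"wy": 0,"wz": 0}])

```text
clock: 8.32
eef_pos: [499.1, 171.3, 168.8]
tcp_rot: [3.141, -0.001, 1.296]
contact_force: [-4.3, -2.7, 25.4]
opening: 0.003
grasp_force: 12.6
```

Hard stop reached. I'll retreat and compute the switch approach.

>>> arm_command(deltas=[{"hand": 0,"tx": 0,"ty": 0,"tz": -20,"wx": 0,"wy": 0,"wz": 0},{"hand": 0,"tx": 0,"ty": 0,"tz": -50,"wx": 0,"wy": 0,"wz": 0},{"hand": 45,"tx": 0,"ty": 0,"tz": -60,"wx": 0,"wy": 0,"wz": 0}])

```text
clock: 8.7
eef_pos: [497.2, 170.9, 297.3]
tcp_rot: [-3.138, 0.002, 1.296]
contact_force: [0.6, 0.2, -0.5]
opening: 0.195
grasp_force: 0.0
```

Run:
```python
from rig import r, imaging
import cv2
from h import *
z=np.load("pose.npz");yaw=float(z["yaw"]);T=z["T"];R=Ro.from_euler('z',yaw).as_matrix()
n=np.array([-.5,0,.866]);u=np.array([.866,0,.5]);y=np.array([0,1,0])
p=.5*u+.866*y; c=np.array([-40,-125,118.5])
W=lambda v:R@v+T
f=imaging.grab_frame("top"); im=f["image"][:,:,::-1]; x0,y0,k=225,160,6
a=cv2.resize(im[y0:y0+95,x0:x0+110],None,fx=k,fy=k,interpolation=cv2.INTER_CUBIC)
pt=lambda v:tuple(int(q) for q in (proj(f,W(v))/1.5625-[x0,y0])*k+k/2)
cv2.circle(a,pt(c+11*n),3,(0,255,0),-1)
cv2.line(a,pt(c+47*n-29*p),pt(c+47*n+44*p),(0,0,255),1)
th=np.linspace(0,2*np.pi,60)
cv2.polylines(a,[np.array([pt(c+11*n+30*(np.cos(t)*u+np.sin(t)*y)) for t in th])],True,(0,255,0),1)
cv2.polylines(a,[np.array([pt(c+68*(i*u+j*y)) for i,j in((1,1),(1,-1),(-1,-1),(-1,1))])],True,(255,0,0),1)
cv2.imwrite("pics/t2.png",a)
s=r.sense(); R0=Ro.from_euler('xyz',s["tcp_rot"])
zt=-n; xt=p; yt=np.cross(zt,xt)
Rt=Ro.from_matrix(R@np.c_[xt,yt,zt])
print(s["eef_pos"],s["contact_force"],"q",s["qpos"])
for d in(120,20): print(d,W(c+d*n),"tool delta",R0.inv().apply(W(c+d*n)-s["eef_pos"]))
print("rotvec",(R0.inv()*Rt).as_rotvec(),Rt.as_euler('xyz'))
```

```text
[500.74827299 172.11509471 306.17768754] [2.99730487 0.4325217  7.69194683] q [3.27923574e-01 1.31976244e-01 1.75277696e+00 5.03361991e-04
 1.24905036e+00 6.02717045e-01]
120 [473.70577502 -48.31126103 222.42      ] tool delta [-219.88967224   33.30682124   82.90725496]
20 [521.85537759 -61.78775065 135.82      ] tool delta [-220.20464042   82.77360202  169.8123664 ]
rotvec [-0.50649385  0.13136428  0.508505  ] [ 2.67793404 -0.25268736  0.834244  ]
```

View pics/t2.png

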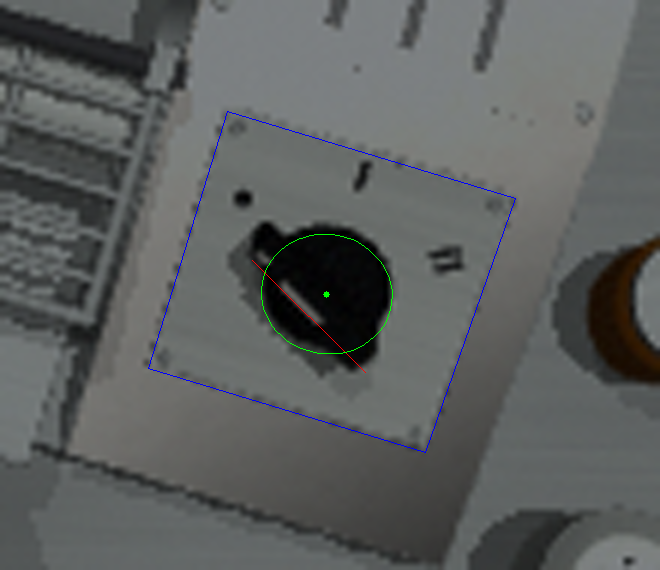

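The overlay shows the plate fitting well (blue, corners (228,112) to (425,452)). The true skirt looks about 8 crop px higher than the drawn one, so I'll refine that numerically on the panel plane.

Run:
```python
from h import *
import cv2
from scipy.optimize import least_squares
d=pickle.load(open("f0.pkl","rb")); f=d["top"]
z=np.load("pose.npz");R=Ro.from_euler('z',float(z["yaw"])).as_matrix();T=z["T"]
n=np.array([-.5,0,.866]);u=np.array([.866,0,.5]);c=np.array([-40,-125,118.5])
g=f["image"].max(2).astype(np.uint8); x0,y0=225,160
g=g[y0:y0+95,x0:x0+110]; print(np.percentile(g,[1,5,20,50]))
m=cv2.resize(g,None,fx=6,fy=6,interpolation=cv2.INTER_LINEAR)
m=(m<45).astype(np.uint8)
cs=max([k for k in cv2.findContours(m,0,cv2.CHAIN_APPROX_NONE)[0]if abs(k[:,0].mean(0)-[320,295]).max()<60],key=len)[:,0]
def onp(px,h):
    o,dd=ray(f,px,1);o=R.T@(o-T);dd=R.T@dd;v=o+dd*(((c+h*n-o)@n)/(dd@n))-c;return [v@u,v[1]]
def q(h): return np.array([onp(((p[0]+.5)/6-.5+x0,(p[1]+.5)/6-.5+y0),h) for p in cs])
P=q(11); ang=np.degrees(np.arctan2(-P[:,1],P[:,0]))  # clockwise from up
S=P[(ang>-15)&(ang<95)]
r=least_squares(lambda v:np.hypot(*(S-v[:2]).T)-v[2],[0,0,30]); print("skirt centre (up,y,rad)",r.x,abs(r.fun).max())
r=least_squares(lambda v:np.hypot(*(S-v[:2]).T)-30,[0,0]); print("rad fixed 30:",r.x)
Q=q(47); Q4=Q[(Q[:,0]<0)|(Q[:,1]>0)]
dirp=np.array([.5,.866]);t=Q@dirp;w=Q@[-.866,.5]
print("top plane: along",t.min(),t.max()," perp at tail",w[t<t.min()+12].min(),w[t<t.min()+12].max())
for a in range(-30,45,10): k=abs(t-a)<1.5; print(a,w[k].min().round(1),w[k].max().round(1))
```

```text
[  5.  32.  72. 101.]
skirt centre (up,y,rad) [ 4.31824802  1.48166593 29.33959356] 0.8131407330412124
rad fixed 30: [3.76088884 2.01349499]
top plane: along -25.658138197162756 53.79485975912843  perp at tail -24.82571401626065 6.1040642370685525Traceback (most recent call last):
  File "<stdin>", line 22, in <module>
    return umr_minimum(a, axis, None, out, keepdims, initial, where)
ValueError: zero-size array to reduction operation minimum which has no identity
```

>>> arm_command(deltas=[{"hand": 45,"tx": -45,"ty": 6,"tz": 0,"wx": 0,"wy": 0,"wz": 0},{"hand": 45,"tx": -45,"ty": 6,"tz": 0,"wx": 0,"wy": 0,"wz": 0},{"hand": 45,"tx": -45,"ty": 7,"tz": 0,"wx": 0,"wy": 0,"wz": 0},{"hand": 45,"tx": -45,"ty": 7,"tz": 0,"wx": 0,"wy": 0,"wz": 0},{"hand": 45,"tx": -40,"ty": 7,"tz": 0,"wx": 0,"wy": 0,"wz": 0}])

```text
clock: 9.38
eef_pos: [469.7, -50.7, 296.7]
tcp_rot: [-3.14, -0.0, 1.296]
contact_force: [0.8, -0.2, 0.3]
opening: 0.525
grasp_force: 0.0
```

>>> arm_command(deltas=[{"hand": 45,"tx": 0,"ty": 0,"tz": 0,"wx": -0.1013,"wy": 0.0263,"wz": 0.1017},{"hand": 45,"tx": 0,"ty": 0,"tz": 0,"wx": -0.1013,"wy": 0.0263,"wz": 0.1017},{"hand": 45,"tx": 0,"ty": 0,"tz": 0,"wx": -0.1013,"wy": 0.0263,"wz": 0.1017},{"hand": 45,"tx": 0,"ty": 0,"tz": 0,"wx": -0.1013,"wy": 0.0263,"wz": 0.1017},{"hand": 45,"tx": 0,"ty": 0,"tz": 0,"wx": -0.1013,"wy": 0.0263,"wz": 0.1017},{"hand": 45,"tx": 0,"ty": 0,"tz": 0,"wx": 0,"wy": 0,"wz": 0}])

```text
clock: 10.12
eef_pos: [468.7, -48.8, 295.8]
tcp_rot: [2.684, -0.244, 0.835]
contact_force: [0.1, 0.4, 0.5]
opening: 0.527
grasp_force: 0.0
```

```bash
cat > go.py <<'E'
from rig import r
from h import *
import sys
z=np.load("pose.npz");R=Ro.from_euler('z',float(z["yaw"])).as_matrix();T=z["T"]+[3.5,.7,0]
n=np.array([-.5,0,.866]);u=np.array([.866,0,.5]);y=np.array([0,1,0]);c=np.array([-40,-125,118.5])
q=float(sys.argv[1]); p=np.cos(q-1.047)*u-np.sin(q-1.047)*y
Rt=Ro.from_matrix(R@np.c_[p,np.cross(-n,p),-n])
s=r.sense();R0=Ro.from_euler('xyz',s["tcp_rot"])
print("rot",(R0.inv()*Rt).as_rotvec().round(4),"q6",s["qpos"].round(2),"F",s["contact_force"].round(1),s["wrist_torque"].round(2))
for d in(120,60,20): print(d,(R@(c+d*n)+T).round(1),"delta",Rt.inv().apply(R@(c+d*n)+T-s["eef_pos"]).round(1))
E
python3 go.py 0
```

```text
rot [-0.0058  0.0077  0.0049] q6 [-0.01 -0.21  2.21 -0.21  0.66  0.92] F [0.1 0.4 0.5] [ 0.15  0.22 -0.03]
120 [477.2 -47.6 222.4] delta [-12.  -27.6  67.5]
60 [506.1 -55.7 170.5] delta [-12.  -27.6 127.5]
20 [525.4 -61.1 135.8] delta [-12.  -27.6 167.5]
```

>>> arm_command(deltas=[{"hand": 45,"tx": -6,"ty": -14,"tz": 30,"wx": -0.006,"wy": 0.008,"wz": 0.005},{"hand": 45,"tx": -6,"ty": -13.6,"tz": 37,"wx": 0,"wy": 0,"wz": 0},{"hand": 45,"tx": 0,"ty": 0,"tz": 30,"wx": 0,"wy": 0,"wz": 0},{"hand": 45,"tx": 0,"ty": 0,"tz": 20,"wx": 0,"wy": 0,"wz": 0},{"hand": 45,"tx": 0,"ty": 0,"tz": 10,"wx": 0,"wy": 0,"wz": 0},{"hand": 45,"tx": 0,"ty": 0,"tz": 0,"wx": 0,"wy": 0,"wz": 0}])

```text
clock: 10.88
eef_pos: [508.0, -57.0, 171.9]
tcp_rot: [2.677, -0.253, 0.833]
contact_force: [-0.5, 0.7, 0.9]
opening: 0.53
grasp_force: 0.0
```

```bash
python3 go.py 0
python3 - <<'E'
from rig import imaging
import cv2
f=imaging.grab_frame("side"); im=f["image"][:,:,::-1]
cv2.imwrite("pics/s3.png",cv2.resize(im[100:210,190:330],None,fx=5,fy=5,interpolation=cv2.INTER_CUBIC))
E
```

```text
rot [ 0.0015  0.0004 -0.0013] q6 [-0.03  0.06  2.3  -0.43  0.29  1.14] F [-0.5  0.7  0.9] [ 0.04  0.19 -0.01]
120 [477.2 -47.6 222.4] delta [ -0.7  -2.6 -59.9]
60 [506.1 -55.7 170.5] delta [-0.7 -2.6  0.1]
20 [525.4 -61.1 135.8] delta [-0.7 -2.6 40.1]
```

View pics/s3.png

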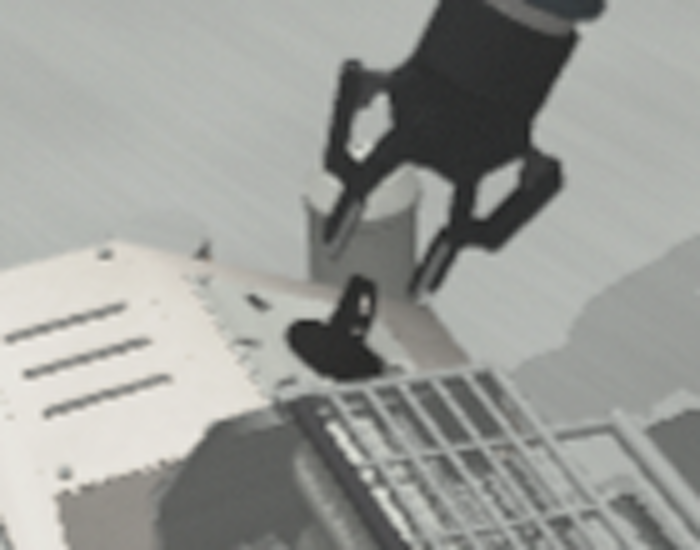

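Two fingers straddle the switch bar (bar at (358,300), fingertips at (335,245) and (425,285)), so the alignment is good. Next I descend and close.

>>> arm_command(deltas=[{"hand": 45,"tx": -0.7,"ty": -2.6,"tz": 6,"wx": 0,"wy": 0,"wz": 0},{"hand": 45,"tx": 0,"ty": 0,"tz": 7,"wx": 0,"wy": 0,"wz": 0},{"hand": 45,"tx": 0,"ty": 0,"tz": 6,"wx": 0,"wy": 0,"wz": 0},{"hand": 45,"tx": 0,"ty": 0,"tz": 6,"wx": 0,"wy": 0,"wz": 0},{"hand": 45,"tx": 0,"ty": 0,"tz": 6,"wx": 0,"wy": 0,"wz": 0},{"hand": 45,"tx": 0,"ty": 0,"tz": 6,"wx": 0,"wy": 0,"wz": 0},{"hand": 45,"tx": 0,"ty": 0,"tz": 6,"wx": 0,"wy": 0,"wz": 0},{"hand": 45,"tx": 0,"ty": 0,"tz": 0,"wx": 0,"wy": 0,"wz": 0}])

```text
clock: 11.92
eef_pos: [526.7, -61.2, 133.4]
tcp_rot: [2.676, -0.255, 0.832]
contact_force: [0.3, 0.3, 0.5]
opening: 0.53
grasp_force: 0.0
```

```bash
python3 go.py 0
```

```text
rot [ 0.0022 -0.0008 -0.0023] q6 [-0.04  0.18  2.29 -0.63  0.19  1.35] F [0.3 0.3 0.5] [ 0.07  0.18 -0.  ]
120 [477.2 -47.6 222.4] delta [  -0.2    0.2 -102.7]
60 [506.1 -55.7 170.5] delta [ -0.2   0.2 -42.7]
20 [525.4 -61.1 135.8] delta [-0.2  0.2 -2.7]
```

>>> arm_command(deltas=[{"hand": 20,"tx": 0,"ty": 0,"tz": 0,"wx": 0,"wy": 0,"wz": 0},{"hand": 20,"tx": 0,"ty": 0,"tz": 0,"wx": 0,"wy": 0,"wz": 0},{"hand": 5,"tx": 0,"ty": 0,"tz": 0,"wx": 0,"wy": 0,"wz": 0},{"hand": 5,"tx": 0,"ty": 0,"tz": 0,"wx": 0,"wy": 0,"wz": 0},{"hand": 5,"tx": 0,"ty": 0,"tz": 0,"wx": 0,"wy": 0,"wz": 0},{"hand": 5,"tx": 0,"ty": 0,"tz": 0,"wx": 0,"wy": 0,"wz": 0}], squeeze=50)

```text
clock: 12.68
eef_pos: [526.8, -61.2, 134.4]
tcp_rot: [2.675, -0.255, 0.833]
contact_force: [-4.0, 0.1, 5.7]
opening: 0.179
grasp_force: 50.1
```

```bash
python3 go.py 0
```

```text
rot [ 0.0033 -0.0017 -0.0025] q6 [-0.04  0.17  2.29 -0.63  0.19  1.35] F [-4.   0.1  5.7] [ 0.01  0.36 -0.06]
120 [477.2 -47.6 222.4] delta [  -0.6   -0.3 -102. ]
60 [506.1 -55.7 170.5] delta [ -0.6  -0.3 -42. ]
20 [525.4 -61.1 135.8] delta [-0.6 -0.3 -2. ]
```

>>> arm_command(deltas=[{"hand": 5,"tx": 0,"ty": 0,"tz": -0.5,"wx": 0,"wy": 0,"wz": 0.1},{"hand": 5,"tx": 0,"ty": 0,"tz": 0,"wx": 0,"wy": 0,"wz": 0.1},{"hand": 5,"tx": 0,"ty": 0,"tz": 0,"wx": 0,"wy": 0,"wz": 0.1},{"hand": 5,"tx": 0,"ty": 0,"tz": 0,"wx": 0,"wy": 0,"wz": 0.1}], squeeze=70)

```text
clock: 13.18
eef_pos: [527.0, -61.6, 134.7]
tcp_rot: [2.806, -0.414, 0.44]
contact_force: [4.4, -8.0, -2.6]
opening: 0.17
grasp_force: 69.7
```

```bash
python3 go.py 1.047
```

```text
rot [ 0.002  -0.0033  0.6418] q6 [-0.05  0.17  2.29 -0.63  0.2   1.75] F [ 4.4 -8.  -2.6] [-1.06 -0.09 -0.21]
120 [477.2 -47.6 222.4] delta [-1.000e+00 -1.000e-01 -1.018e+02]
60 [506.1 -55.7 170.5] delta [ -1.   -0.1 -41.8]
20 [525.4 -61.1 135.8] delta [-1.  -0.1 -1.8]
```

>>> arm_command(deltas=[{"hand": 5,"tx": 0,"ty": 0,"tz": 0,"wx": 0,"wy": 0,"wz": 0.1},{"hand": 5,"tx": 0,"ty": 0,"tz": 0,"wx": 0,"wy": 0,"wz": 0.1},{"hand": 5,"tx": 0,"ty": 0,"tz": 0,"wx": 0,"wy": 0,"wz": 0.1},{"hand": 5,"tx": 0,"ty": 0,"tz": 0,"wx": 0,"wy": 0,"wz": 0.1},{"hand": 5,"tx": 0,"ty": 0,"tz": 0,"wx": 0,"wy": 0,"wz": 0.1},{"hand": 5,"tx": 0,"ty": 0,"tz": 0,"wx": 0,"wy": 0,"wz": 0.1},{"hand": 5,"tx": 0,"ty": 0,"tz": 0,"wx": 0,"wy": 0,"wz": 0.04},{"hand": 5,"tx": 0,"ty": 0,"tz": 0,"wx": 0,"wy": 0,"wz": 0}])

```text
clock: 14.18
eef_pos: [527.0, -62.6, 134.9]
tcp_rot: [3.137, -0.527, -0.269]
contact_force: [5.0, -15.2, -1.3]
opening: 0.175
grasp_force: 69.5
```

```bash
python3 go.py 1.047
```

```text
rot [ 0.0026 -0.0034  0.0031] q6 [-0.05  0.17  2.29 -0.63  0.2   2.39] F [  5.  -15.2  -1.3] [-2.18 -0.27 -1.26]
120 [477.2 -47.6 222.4] delta [  -1.3   -1.  -101.8]
60 [506.1 -55.7 170.5] delta [ -1.3  -1.  -41.8]
20 [525.4 -61.1 135.8] delta [-1.3 -1.  -1.8]
```

>>> arm_command(deltas=[{"hand": 25,"tx": 0,"ty": 0,"tz": 0,"wx": 0,"wy": 0,"wz": 0},{"hand": 45,"tx": 0,"ty": 0,"tz": 0,"wx": 0,"wy": 0,"wz": 0},{"hand": 45,"tx": 0,"ty": 0,"tz": 0,"wx": 0,"wy": 0,"wz": 0},{"hand": 45,"tx": 0,"ty": 0,"tz": 0,"wx": 0,"wy": 0,"wz": 0}])

```text
clock: 14.68
eef_pos: [526.4, -60.9, 134.4]
tcp_rot: [3.139, -0.527, -0.267]
contact_force: [0.7, 0.4, -0.4]
opening: 0.529
grasp_force: 0.0
```

>>> arm_command(deltas=[{"hand": 45,"tx": 0,"ty": 0,"tz": -8,"wx": 0,"wy": 0,"wz": 0},{"hand": 45,"tx": 0,"ty": 0,"tz": -15,"wx": 0,"wy": 0,"wz": 0},{"hand": 45,"tx": 0,"ty": 0,"tz": -25,"wx": 0,"wy": 0,"wz": 0},{"hand": 45,"tx": 0,"ty": 0,"tz": -35,"wx": 0,"wy": 0,"wz": 0},{"hand": 45,"tx": 0,"ty": 0,"tz": -40,"wx": 0,"wy": 0,"wz": 0},{"hand": 45,"tx": 0,"ty": 0,"tz": -45,"wx": 0,"wy": 0,"wz": 0},{"hand": 45,"tx": 0,"ty": 0,"tz": -45,"wx": 0,"wy": 0,"wz": 0},{"hand": 45,"tx": 0,"ty": 0,"tz": 0,"wx": 0,"wy": 0,"wz": 0}])

```text
clock: 15.68
eef_pos: [423.9, -31.6, 322.1]
tcp_rot: [3.141, -0.533, -0.268]
contact_force: [-0.1, -0.0, 0.4]
opening: 0.526
grasp_force: 0.0
```

Run:
```python
from rig import r,imaging
import cv2,numpy as np
a=[imaging.grab_frame(n)["image"][:,:,::-1] for n in("top","side")]
b=[cv2.resize(a[0][130:260,130:360],(800,452),interpolation=cv2.INTER_CUBIC)[:,300:],cv2.resize(a[1][90:240,170:345],(527,452),interpolation=cv2.INTER_CUBIC)[:,:300]]
cv2.imwrite("pics/f.png",np.hstack(b)); s=r.sense(); print(s["clock"],s["eef_pos"],s["contact_force"])
```

```text
15.775 [423.3682295  -31.99628616 318.71700798] [-0.27665693  0.03071217 -0.96208876]
```

View pics/f.png

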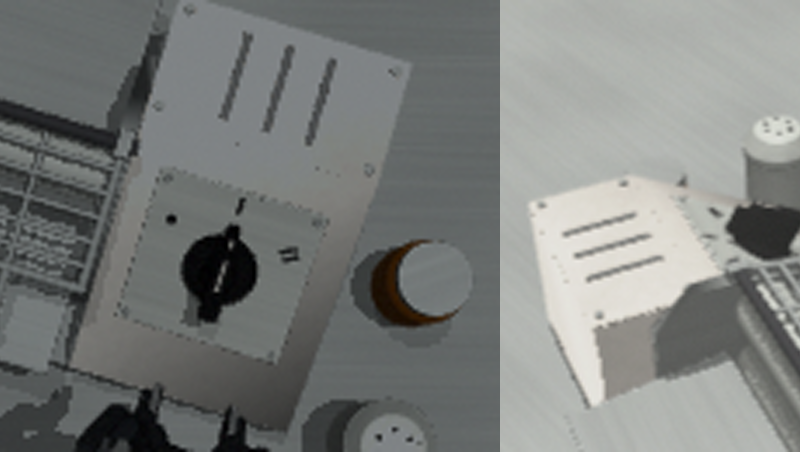

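The pointer at (233,230) is aimed at the single stroke at (240,207). The guard is down, the jar and dredger are undisturbed, and the gripper is clear, so I'm handing in.

```bash
python3 -c "
from rig import r
print(r.sign_off())"
```

```text
the job is handed in; nothing more can be done
None
```

The guard was lowered to its hard stop first, then the switch was turned one click to the single stroke (slow); the gripper let go and is clear, nothing else was touched, and the job was handed in at about 16 s.

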